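# Serve a sesame bun with the tongs

### The arm

A 7-joint arm with a two-finger parallel gripper is mounted at the origin on the work surface. World frame = base frame: x ahead of the robot, y to its left, z up, the work surface at z = 0. Lengths are in mm, angles in rad, forces in N, time in s.
With the tool pointing down it reaches from about 400 to 875 mm from the base axis. Payload 4.4 kg.
Tool frame: the origin (TCP) lies midway between the tips of the shut fingers; the grasp point (between the pads) lies ctrl.tcp_to_grasp behind it (ctrl.tcp_to_grasp is the distance from the TCP to the grasp point, in mm); z points along the fingers, y is the line along which they close (so a half turn about z gives the same grasp; the last joint's range is limited). The gripper opens to 85 mm and grips with 20 to 120 N. Pads are 22 mm wide; open, the fingers measure 114 mm over their backs; the gripper's body (76 mm by 85 mm) begins 54 mm behind the grasp point. The pads swing forward as they close: fully open they stand 13 mm farther back than shut.
Start: joints at [-1.379, 0.628, 0.038, 1.517, -0.027, 0.996, -0.02], TCP at [165.695, 628.54, 231.313] pointing down, gripper open.
Joint ranges: [-3.06, 3.06], [-0.37, 2.12], [-1.25, 1.32], [0.18, 2.47], [-1.1, 4.24], [0.23, 1.98], [-2.94, 2.94]. Speed limits (rad/s): [2.57, 2.57, 3.14, 3.14, 3.14, 3.14, 3.14].

### API

Orientations are given as [roll, pitch, yaw] about the fixed x, y, z axes, in that order (R = Rz(yaw) Ry(pitch) Rx(roll)).
In Python, from cell import ctrl, get_image, get_calibration, workorder, boxes_of, place_of gives the robot as it stands.
- The arm moves only by the tool play_rows, never from a script. Its argument "series" is a list that holds one entry, the list of rows, each a list of 7 numbers: the shift along the world's x, y, z in cm, then the turn, a rotation vector about the world's x, y, z in degrees, then the closure, from 0 (fully open) to 1 (shut). A call has 1 to 20 rows; each row shifts and turns the commanded pose from where the row before left it; what a row does not reach is not made up. A row lasts 1/8 s, in which the tool goes at most 62.5 mm and 10.7 degrees, less where a joint would pass 70% of its speed; a pose out of reach is approached as far as the arm can. A call with a gripper value outside its range is refused whole. The fingers move at their own pace and stop on an object; the grip force is fixed at half the most. Time passes only in rows, so rows that do not move let the fingers close. It gives the time, the measured TCP pose, the force, the opening and the grip force at its end, in the units of the state.
- ctrl.read_state(): the state, without advancing time (a new reading comes with each control period).
- get_image(name): name is "scene" or "side" or "wrist"; returns (picture, depth): 384x512x3 uint8, red, green, blue; 384x512 float32, mm along the optical axis (not along the pixel's ray), 0 where there is no reading.
- get_calibration(name): a dict with "K" (3x3 intrinsics, pixels), "R" (3x3) and "t" (3): a world point X has camera coordinates R X + t; the wrist camera has in their place "mount" (4x4, takes a point from camera to tool coordinates, whose origin is the TCP and whose axes are the flange's). Camera axes: x right, y down, z forward; pixel columns grow to the right and rows downward; lengths in mm; the calibration is good to about 2 mm. A picture is of the moment at which its call begins: read the wrist's pose just before it. get_calibration takes no time and is no camera call.
- workorder.finish_job(): hands the job in; it is judged then, once.
Trained networks look in the newest picture that a camera, given by its name, has taken for a name from the list of things; names that differ only in an ending like _2 or _b are one class to them, and where a whole thing is asked for, a point or a joint stands for the part that bears it (a point fixed in the world has none). Each returns a list of dicts, best first, with "p" (0 to 1); they miss things now and then, are a little off and sometimes report something else, mostly with a low value. They report only what shows in the picture. A call takes as long as a camera call. They do not tell look-alikes from the thing itself.
- boxes_of(target, camera): "pixel" ([column, row] in pixels, amid what is visible of it).
- place_of(target, camera): "pixel" ([column, row] in pixels: a listed point, or the origin of a listed thing).
The state is a dict: "clock": time; "qpos": joint angles; "qd": joint speeds; "tau": joint torques, N m; "eef_pos": TCP position; "tool_rot": TCP orientation; "force": force on the tool from outside, world axes, zero at the start; "torque": the same for the moment, N m; "width": finger opening in mm; "gripper_force": force on a finger pad.
Only numpy, scipy, OpenCV 4.12 (cv2) and the standard library are available. Lean on these libraries where they do the work, as an engineer would, in place of code of your own. Each camera call takes 0.05 s, during which the arm holds its last target. There are 200 camera calls.

### The job

Take the clear cover off the bun stand by its handle and set it on the table so that it leans at a slant, handle side outwards and upwards, against the tower of white baskets, and leave it standing there on its own. Then pick up the red-gripped tongs by squeezing their two arms, close the tips on the bun (touch the bun with nothing but the tongs) and lift it at least 10 cm above the stand's board. Finish while still holding the bun up in the tongs, and leave the teapot, tea glasses and sugar bowl where they are.

Things in the scene. Friction and masses are not known exactly. Their poses are not given: they have to be found in the camera images.
- stand: serving stand, fixed: light wooden board 160 x 160 mm, 18 mm thick, origin at the centre of its underside, x and y along its sides, x away from the robot; four dark pegs of 12 mm diameter at x, y = +-65 mm end 70 mm above the table; the sides between the pegs are open. The bun lies on the board, the cover on the pegs
- cover: loose fly cover, about 220 g: square panel 150 x 150 x 8 mm, clear in a dark wooden frame, at first lying flat on the stand's four pegs above the bun; origin at the centre of the panel's underside, z out of its upper face. In the middle of the upper face stands a dark block handle, 18 mm along x, 46 mm along y, 34 mm tall (8 to 42 mm above the underside)
- baskets: tower of two stacked white plastic baskets, fixed: 180 mm along its x, 260 mm along its y, 199 mm tall, upright flat outer walls; origin at the foot of its broad front wall, midway along it; that front faces the robot (its own -x), free table before it. Table, cover and baskets rub with a friction of about 0.6 to 0.8: a panel leaned at 40 degrees or steeper stays, a much flatter one slides down
- bun: loose round brown bun with sesame seeds, rigid, 30 to 60 g, 46 mm diameter (side upright between 10 and 22 mm height), 37 mm tall, on the stand's board within 15 mm of its middle; origin at the centre of its underside
- tongs: loose steel tongs, about 120 g, 220 mm long, lying on their side, arms spread in the plane of the table. Origin on the hinge pin at one end, at the underside; x along the middle line to the tips, z up. At rest each arm stands 0.25 rad off the middle line. This body is the hinge and the arm on the +y side; its frame turns with that arm. Arms are strips 22 mm tall, sprung open
- tongs_jaw: the tongs' other arm, on the -y side, hinged to tongs at the same origin; frames agree at rest and part as the tongs are squeezed. Squeezing the red grip plates closes the tips: tip gap 95 mm at 60 mm over the plates (rest), about 73 mm at 50 mm, 46 mm at 37 mm. The spring pushes each plate out with about 4 N at rest, 9 N when the tips are 46 mm apart
- tongs_grip (a point): point midway between the tongs' two red grip plates at rest, 95 mm from the hinge, 18 mm above the underside. The plates sit outside on the arms, 34 mm long, 36 mm tall (from the underside up), 60 mm over both at rest; parallel to the middle line when the tips are 46 mm apart
- tongs_tip (a point): point midway between the black tip pads at rest, 195 mm from the hinge, 13 mm above the underside. Pads 34 mm long, 26 mm tall (from the underside up), centred 200 mm from the hinge along each arm, parallel to each other when 46 mm apart
- teapot: blue ceramic teapot with white lid on a round cork trivet, about 130 mm tall, 200 mm over spout and handle; origin at the centre of the underside; not to be moved
- glass0: tea glass, 60 mm diameter, 85 mm tall, origin at the centre of the underside; not to be moved
- glass1: second tea glass, the same
- glass2: third tea glass, the same
- sugar_bowl: white lidded sugar bowl, 110 mm diameter, 100 mm tall, origin at the centre of the underside; not to be moved
Not all that is in view belongs to the job. What is shaped like the tongs but blue is not meant.

How it is judged (in metres and radians):
On the way, in this order (a step that is already met when the one before it is completed fails the run):
1. the cover leans at a slant on the table and against the baskets, released (angle between cover's own z axis and vertical between 0.5 and 1.4 rad and contact force between cover and baskets above 0.03 N and height (world z) of cover below 0.08 m and contact force between cover and stand below 0.03 N and contact force between cover and the arm below 0.03 N and contact force between cover and the fingers below 0.03 N and linear speed of cover below 0.02 m/s), for 0.3 s.
2. the tongs, held in the gripper, are closed on the bun (contact force between tongs_jaw and bun above 0.5 N and contact force between tongs and the fingers above 1 N), for 0.2 s.
At the end, for the whole second after the job is handed in: Cover free-standing, panel 29 to 80 degrees from flat, handle side up, centre under 80 mm high, touching baskets, not stand; bun pinched in the gripped tongs alone, its underside over 110 mm above the table, at rest; tongs touch nothing else; teapot, glasses, sugar bowl within 30 mm of their start (all of step 1 and all of step 2 and height (world z) of bun above 0.11 m and contact force between bun and the fingers below 0.03 N and contact force between bun and the arm below 0.03 N and contact force between each of bun, tongs and stand below 0.03 N and contact force between each of bun, tongs and cover below 0.03 N and contact force between each of bun, tongs and baskets below 0.03 N and height (world z) of tongs above 0.08 m and linear speed of bun below 0.03 m/s and distance of each of teapot, glass0, glass1, glass2, sugar_bowl from where it was at the start of the episode below 0.03 m); the arm keeps its last pose, push and grip.
It fails at once if the gripper or arm touches the bun (contact force between bun and the fingers above 0.3 N or contact force between bun and the arm above 0.3 N).
It fails at once if teapot, a glass or the sugar bowl is knocked away (distance of any of teapot, glass0, glass1, glass2, sugar_bowl from where it was at the start of the episode above 0.03 m).
It also fails if it takes over 64 s, if anything falls off the work surface, if the arm or the gripper's body presses on something with over 40 N, if the wrist force passes 120 N, or if a joint passes its speed limit or range.

## Working session

There is one attempt and no reset: what is moved stays moved. The work goes in short steps, Python scripts to look and compute and a tool call to move; the robot and the scene stay as the last step left them, time stands still between calls to the robot, and variables do not carry over. Pictures are saved under pics/ and viewed, at most 12 in all, crops included, and the job is handed in when it is done.

Besides the shell and the picture viewer there is one more tool, called after "Call:" as name([rows], argument=value, ...), one row to a line, values as JSON. play_rows: Moves the arm, as the interface text tells. Its arguments: {"type":"object","properties":{"series":{"type":"array"}},"required":["series"]}

```bash
mkdir -p pics; ls; cat > h.py <<'E'
import numpy as np,cv2
from scipy.spatial.transform import Rotation as Ro
from cell import ctrl,get_image,get_calibration,workorder,boxes_of,place_of
def cam(name):
    s=ctrl.read_state();c=get_calibration(name);im,d=get_image(name)
    K=np.array(c['K'])
    if 'R' in c: R=np.array(c['R']).T;t=-R@np.array(c['t'])
    else:
        M=np.array(c['mount']);Rt=Ro.from_euler('xyz',s['tool_rot']).as_matrix()
        R=Rt@M[:3,:3];t=Rt@M[:3,3]+np.array(s['eef_pos'])
    return im,d,K,R,t
def ray(K,R,px): return R@np.linalg.inv(K)@np.array([px[0],px[1],1.])
def atz(K,R,t,px,z):
    r=ray(K,R,px);return t+r*(z-t[2])/r[2]
def cloud(d,K,R,t):
    v,u=np.mgrid[:d.shape[0],:d.shape[1]]
    p=np.stack([u,v,np.ones_like(u)],-1)@np.linalg.inv(K).T*d[...,None]
    return p@R.T+t
E
python3 - <<'E'
from h import *
print(ctrl.read_state(),ctrl.tcp_to_grasp)
ims=[]
for n in ['scene','side','wrist']:
    im,d,K,R,t=cam(n);ims.append(im);print(n,t.round(),R[:,2].round(2))
    P=cloud(d,K,R,t)
    for o in ['stand','cover','baskets','bun','tongs','tongs_grip','tongs_tip','teapot','glass0','sugar_bowl']:
        for r in place_of(o,n)[:4]:
            u=r['pixel'];print(o,round(r['p'],2),np.round(u),'z0',atz(K,R,t,u,0).round(),'depth',P[int(np.clip(u[1],0,383)),int(np.clip(u[0],0,511))].round())
    np.savez(f'{n}0.npz',im=im,d=d,K=K,R=R,t=t)
for i,n in zip(ims,['scene','side','wrist']): cv2.imwrite(f'pics/{n}0.png',cv2.resize(i[...,::-1],(800,600)))
E
```

```text
pics
{'clock': 0.0, 'qpos': array([-1.37880917,  0.62935983,  0.03842176,  1.51840604, -0.02699772,
        0.99629848, -0.02000013]), 'qd': array([-0.00018648,  0.00032322,  0.00127472, -0.0004697 , -0.00100359,
       -0.00080142,  0.00015429]), 'tau': array([ 8.53308916e-05, -5.63393641e+01,  1.22604299e+00, -1.93444222e+01,
        1.08289858e-02,  1.06472033e-02, -1.72062335e-05]), 'eef_pos': array([165.50896618, 627.90473417, 230.36768263]), 'tool_rot': array([-3.13963844e+00,  1.74278895e-05,  2.88382209e+00]), 'force': array([0.55464507, 0.02659516, 0.07869748]), 'torque': array([ 0.05187095,  0.000914  , -0.05443795]), 'gripper_force': 0.0, 'width': 85.04453692332766} 18.700000000000003
scene [ 1210. -1279.  1176.] [-0.38  0.69 -0.61]
stand 0.62 [271. 213.] z0 [587. -31.   0.] depth [597. -51.  23.]
cover 0.67 [274. 194.] z0 [546.  75.   0.] depth [601. -43. 102.]
cover 0.21 [326. 219.] z0 [781.  29.   0.] depth [786.   6.  23.]
baskets 0.73 [324. 169.] z0 [657. 320.   0.] depth [651. 327.  -5.]
tongs 0.82 [170. 241.] z0 [ 342. -328.    0.] depth [ 342. -330.    3.]
tongs 0.
[... 1791 characters left out ...]
 [ 555. -398.    2.]
tongs_tip 0.5 [388. 185.] z0 [  82. -338.    0.] depth [  85. -343.    0.]
teapot 0.82 [242. 160.] z0 [ 734. -366.    0.] depth [ 704. -284.   49.]
glass0 0.89 [196. 201.] z0 [780.  15.   0.] depth [767.  43.  24.]
glass0 0.77 [242. 295.] z0 [439. 439.   0.] depth [427. 472.  35.]
glass0 0.6 [216. 186.] z0 [ 753. -112.    0.] depth [ 751. -101.    7.]
sugar_bowl 0.67 [301. 154.] z0 [ 489. -512.    0.] depth [ 480. -466.   26.]
wrist [ 87. 649. 373.] [ 0.31 -0.08 -0.95]
baskets 0.71 [195. 334.] z0 [437. 452.   0.] depth [418. 462.  19.]
tongs_grip 0.63 [  6. 324.] z0 [336. 147.   0.] depth [335. 148.   1.]
glass0 0.91 [196. 334.] z0 [438. 452.   0.] depth [417. 463.  22.]
```

View pics/scene0.png

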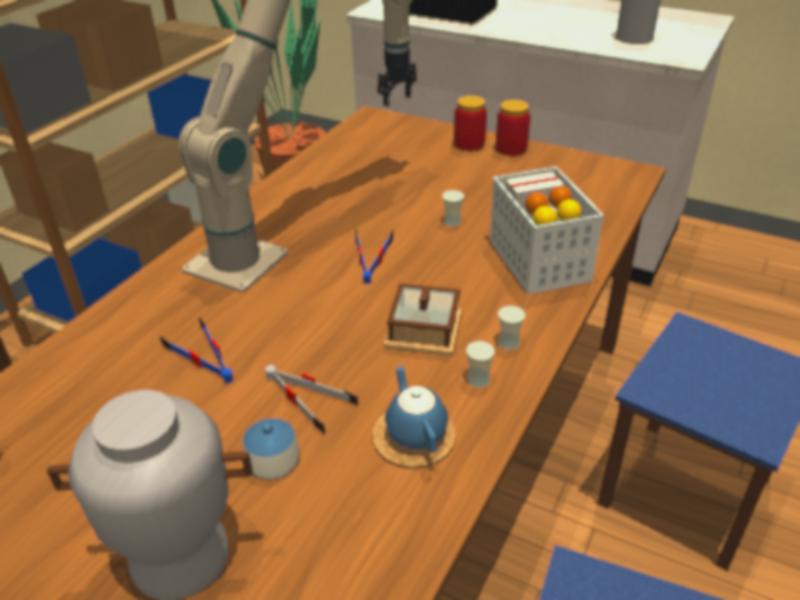

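View pics/side0.png

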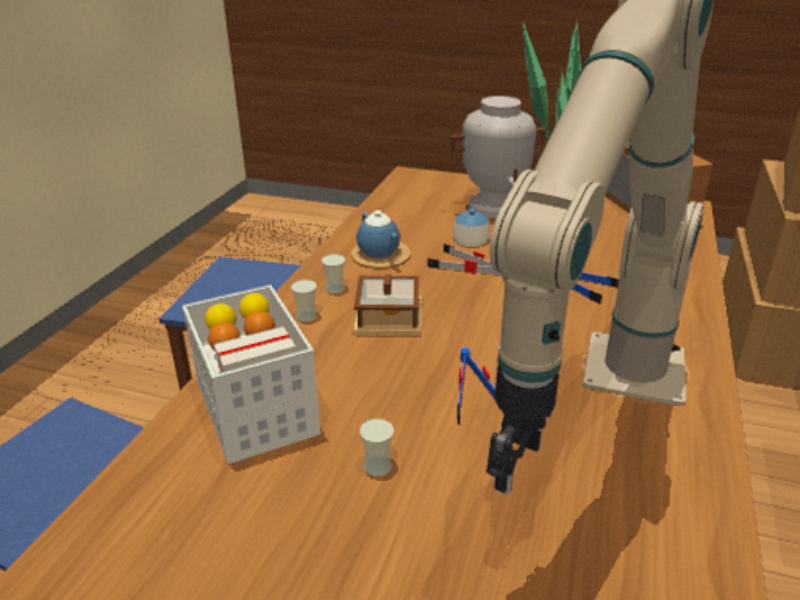

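Both views show the cover on its stand (scene 425,315), the baskets (scene 545,230), the red/steel tongs with hinge at scene (270,370) and tips at (355,400) and (322,428), and two blue decoys. Next I'll fit the poses.

```bash
python3 - <<'E'
from h import *
C={n:np.load(n+'0.npz') for n in('scene','side')}
cl={}
for n,c in C.items():
    P=cloud(c['d'],c['K'],c['R'],c['t']); hsv=cv2.cvtColor(c['im'],cv2.COLOR_RGB2HSV); cl[n]=(P,hsv,c['d']>0)
    X=P.reshape(-1,3);H=hsv.reshape(-1,3)
    # baskets
    m=(X[:,2]>40)&(X[:,2]<185)&(X[:,0]>520)&(X[:,0]<1000)&(X[:,1]>150)&(X[:,1]<600)
    Q=X[m];print(n,'bask',m.sum(),Q.min(0).round(),Q.max(0).round())
    r=cv2.minAreaRect(Q[:,:2].astype(np.float32));print(r)
    # RANSAC vertical walls
    rng=np.random.default_rng(0);S=Q.copy()
    for k in range(2):
        best=None
        for _ in range(400):
            a,b=S[rng.choice(len(S),2,False),:2];v=b-a;L=np.hypot(*v)
            if L<30: continue
            nn=np.array([v[1],-v[0]])/L;dd=nn@a;inl=abs(S[:,:2]@nn-dd)<5
            if best is None or inl.sum()>best.sum(): best=inl
        W=S[best];c0=W[:,:2].mean(0);u,s,vt=np.linalg.svd(W[:,:2]-c0);
        pr=(W[:,:2]-c0)@vt[0];print(' wall',len(W),'normal',vt[1].round(3),'c',c0.round(),'ends',(c0+vt[0]*np.percentile(pr,1)).round(),(c0+vt[0]*np.percentile(pr,99)).round(),'std',((W[:,:2]-c0)@vt[1]).std().round(1))
        S=S[~best]
    # cover top
    for lo,hi,nm in((64,90,'cover'),(95,120,'handle'),(10,25,'board')):
        m=(X[:,2]>lo)&(X[:,2]<hi)&(abs(X[:,0]-597)<130)&(abs(X[:,1]+33)<130)
        Q=X[m]
        if len(Q)>5: print(nm,len(Q),np.median(Q,0).round(),cv2.minAreaRect(Q[:,:2].astype(np.float32)))
    # red on tongs
    m=((H[:,0]<8)|(H[:,0]>172))&(H[:,1]>150)&(X[:,2]<60)&(X[:,0]>300)&(X[:,0]<620)&(X[:,1]<-250)&(X[:,1]>-450)
    img=(m.reshape(384,512)).astype(np.uint8);k,l,st,ce=cv2.connectedComponentsWithStats(img)
    for i in range(1,k):
        if st[i,4]>4: print('red',st[i,4],ce[i].round(1),atz(C[n]['K'],C[n]['R'],C[n]['t'],ce[i],25).round())
    for px in []: pass
def xing(n,pts,z):
    for p in pts: print(n,p,atz(C[n]['K'],C[n]['R'],C[n]['t'],np.array(p),z).round(1))
s=.64
xing('scene',[(270*s,370*s),(352*s,399*s),(320*s,427*s)],18)
# corners of cover in scene, z=78: top-left etc
E
python3 - <<'E'
import cv2,numpy as np
a=np.load('scene0.npz')['im'][:,:,::-1];b=np.load('side0.npz')['im'][:,:,::-1]
A=cv2.resize(a[170:300,150:320],None,fx=4,fy=4,interpolation=2)[:520,:680]
A1=cv2.resize(a[175:230,240:300],None,fx=6.5,fy=6.5,interpolation=2);B1=cv2.resize(b[170:220,220:280],None,fx=6.5,fy=6.5,interpolation=2)
A2=cv2.resize(a[228:283,160:240],None,fx=4.9,fy=4.9,interpolation=2)
h=280
out=np.zeros((600,790,3),np.uint8)
out[:min(330,A1.shape[0]),:390]=A1[:330];out[:min(325,B1.shape[0]),400:790]=B1[:325]
out[331:331+269,:392]=A2[:269]
cv2.imwrite('pics/crop.png',out)
E
```

```text
scene bask 2416 [570. 212.  40.] [883. 526. 185.]
((727.7697143554688, 374.748046875), (189.25082397460938, 278.74981689453125), 44.22716522216797)
 wall 1105 normal [ 0.707 -0.707] c [817. 283.] ends [881. 347.] [755. 221.] std 2.5
 wall 852 normal [-0.713 -0.701] c [666. 311.] ends [574. 404.] [750. 225.] std 1.9
cover 1060 [593. -36.  78.] ((585.734619140625, -26.904632568359375), (150.7930145263672, 161.5668182373047), 17.357011795043945)
handle 64 [590. -37. 111.] ((585.6533203125, -26.459686279296875), (18.519777297973633, 54.172462463378906), 17.9207763671875)
board 582 [607. -73.  18.] ((609.6363525390625, -18.232574462890625), (249.29959106445312, 158.82675170898438), 80.98289489746094)
red 18 [196.8 240.9] [ 440. -306.   25.]
red 44 [185.4 251.9] [ 436. -367.   25.]
side bask 3670 [568. 221.  40.] [880. 532. 185.]
((723.0971069335938, 375.90814208984375), (180.83831787109375, 269.67108154296875), 44.558006286621094)
 wall 2564 normal [ 0.702 -0.712] c [635. 469.] ends [570. 405.] [697. 529.] std 1.9
 wall 385 normal [-0.712 -0.702] c [783. 443.] ends [876. 349.] [703. 525.] std 0.2
cover 828 [576. -11.  77.] ((582.7276000976562, -25.082473754882812), (146.71206665039062, 160.1204833984375), 17.267179489135742)
handle 47 [578. -17. 110.] ((579.8425903320312, -24.771390914916992), (14.956334114074707, 48.29354476928711), 19.143753051757812)
board 542 [565.  17.  18.] ((579.0404052734375, -20.40190887451172), (158.21624755859375, 154.1117401123047), 17.026222229003906)
red 16 [305.8 162.3] [ 439. -385.   25.]
red 57 [300.8 170.2] [ 443. -307.   25.]
scene (172.8, 236.8) [ 349.4 -320.2   18. ]
scene (225.28, 255.36) [ 559.1 -314.9   18. ]
scene (204.8, 273.28000000000003) [ 541.9 -413.9   18. ]
```

View pics/crop.png

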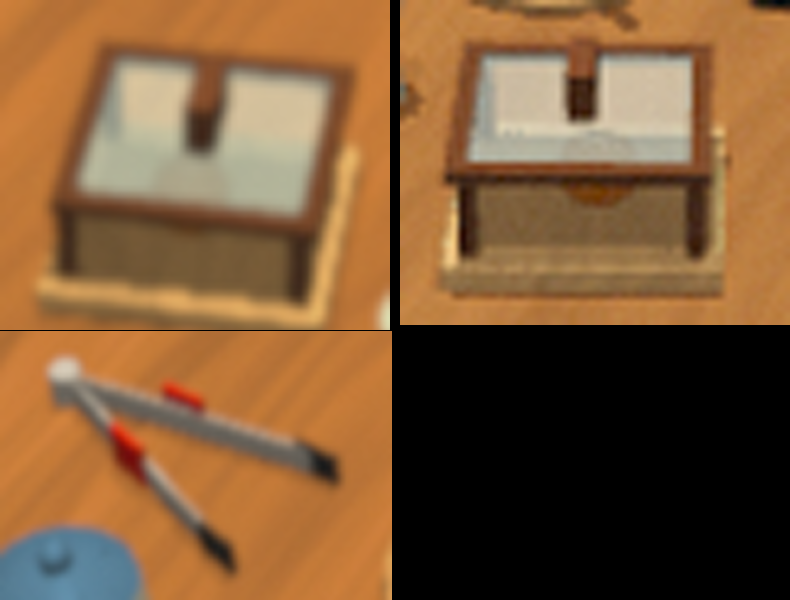

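Cover: centre about (583,-26), yaw 17.5°. Baskets' front wall: normal at 225°, plane 0.707(x+y)=690. Tongs: hinge about (349,-320), axis about -12.6°. Moving above the cover.

Call:
play_rows([
  [[1,-1.6,0,0,0,-1.5,0],[2.1,-3.3,0,0,0,-3,0],[2.1,-3.3,0,0,0,-3,0],[2.1,-3.3,0,0,0,-3,0],[2.1,-3.3,0,0,0,-3,0],[2.1,-3.3,0,0,0,-3,0],[2.1,-3.3,0,0,0,-3,0],[2.1,-3.3,0,0,0,-3,0],[2.1,-3.3,0,0,0,-3,0],[2.1,-3.3,0,0,0,-3,0],[2.1,-3.3,0,0,0,-3,0],[2.1,-3.3,0,0,0,-3,0],[2.1,-3.3,0,0,0,-3,0],[2.1,-3.3,0,0,0,-3,0],[2.1,-3.3,0,0,0,-3,0],[2.1,-3.3,0,0,0,-3,0],[2.1,-3.3,0,0,0,-3,0],[2.1,-3.3,0,0,0,-3,0],[2.1,-3.3,0,0,0,-3,0],[3.0,-4.4,0,0,0,-2.2,0]],
])

```text
clock: 4.15
eef_pos: [584.3, -25.2, 231.4]
tool_rot: [3.141, -0.001, 1.878]
force: [0.7, -0.1, 0.5]
width: 85.4
gripper_force: 0.0
```

```bash
python3 - <<'E'
from h import *
s=ctrl.read_state();print(s['eef_pos'],s['tool_rot'],s['qpos'].round(3))
im,d,K,R,t=cam('wrist');P=cloud(d,K,R,t);X=P.reshape(-1,3)
for lo,hi in((68,84),(98,120)):
    m=(X[:,2]>lo)&(X[:,2]<hi)&(abs(X[:,0]-583)<110)&(abs(X[:,1]+26)<110)
    Q=X[m];print(len(Q),np.median(Q,0).round(1),cv2.minAreaRect(Q[:,:2].astype(np.float32)))
cv2.imwrite('pics/w1.png',im[...,::-1])
E
```

```text
[584.25869066 -25.19784308 231.4196593 ] [ 3.14122206e+00 -1.25431548e-03  1.87759363e+00] [-0.228  0.555  0.351  1.712 -0.232  0.915  0.523]
16908 [581.  -17.7  76. ] ((584.4654541015625, -27.62975311279297), (150.29879760742188, 150.46920776367188), 17.148040771484375)
844 [583.4 -24.6 111.4] ((584.2008666992188, -26.92818260192871), (18.003931045532227, 45.68438720703125), 17.149341583251953)
```

View pics/w1.png

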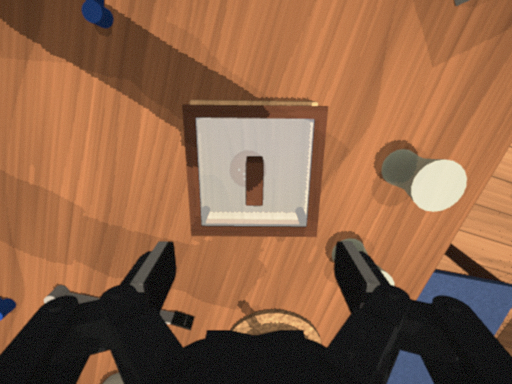

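The wrist view shows the handle at pixel (254,180), square to the fingers; fitted centre (584.2,-26.9), yaw 17.2°. Descending and gripping.

Call:
play_rows([
  [[0,-0.17,-3,0,0,-0.4,0],[0,0,-3.5,0,0,0,0],[0,0,-3.5,0,0,0,0],[0,0,-2.5,0,0,0,0.3],[0,0,-1.5,0,0,0,0.5],[0,0,-0.7,0,0,0,0.5],[0,0,0,0,0,0,0.6],[0,0,0,0,0,0,1],[0,0,0,0,0,0,1],[0,0,0,0,0,0,1],[0,0,0,0,0,0,1],[0,0,0,0,0,0,1]],
])

```text
clock: 5.7
eef_pos: [584.5, -27.2, 85.4]
tool_rot: [3.14, 0.001, 1.87]
force: [-0.9, 1.1, 5.1]
width: 17.2
gripper_force: 59.5
```

Call:
play_rows([
  [[0,0,2,0,0,0,1],[0,0,3.5,0,0,0,1],[0,0,3.5,0,0,0,1],[0,0,3,0,0,0,1],[-0.1,1.6,1,0,0,2,1],[-0.1,3,0,0,0,3.5,1],[-0.1,3,0,0,0,3.5,1],[-0.1,3,0,0,0,3.5,1],[-0.2,3,0,0,0,3.5,1],[-0.2,3,0,0,0,3.5,1],[-0.2,3,0,0,0,3.5,1],[-0.2,3,0,0,0,3.5,1],[-0.1,2,0,0,0,1.5,1],[0,0,0,2.8,-2.8,0,1],[0,0,0,3.5,-3.5,0,1],[0,0,0,3.5,-3.5,0,1],[0,0,0,3.5,-3.5,0,1],[0,0,0,3.5,-3.5,0,1],[0,0,0,0,0,0,1]],
])

```text
clock: 8.07
eef_pos: [569.5, 216.7, 213.5]
tool_rot: [2.73, -0.001, 2.355]
force: [-0.4, -0.2, -2.2]
width: 16.7
gripper_force: 59.5
```

```bash
cat > kin.py <<'E'
from h import *
from scipy.optimize import least_squares
import itertools
D=[([-1.37880917,0.62935983,0.03842176,1.51840604,-0.02699772,0.99629848,-0.02],[165.509,627.905,230.368],[-3.13964,0,2.88382]),
([-0.228,.555,.351,1.712,-.232,.915,.523],[584.26,-25.2,231.42],[3.14122,-.00125,1.8776])]
def fk(q,p,sg):
    h,L1,a,L2,w,L3,b=p
    T=np.eye(4)
    def mul(ax,ang,tr):
        nonlocal T
        M=np.eye(4);M[:3,:3]=Ro.from_euler(ax,ang).as_matrix();M[:3,3]=M[:3,:3]@np.array(tr);T=T@M
    mul('z',sg[0]*q[0],(0,0,h));mul('y',q[1],(0,0,L1));mul('z',sg[1]*q[2],(a,0,0));mul('y',q[3],(b,0,L2));mul('z',sg[2]*q[4],(0,0,0));mul('y',q[5],(w,0,L3));mul('z',sg[3]*q[6],(0,0,0))
    return T
def fit(D):
    out=[]
    for sg in itertools.product((-1,),(1,-1),(1,-1),(1,-1)):
        def res(p):
            r=[]
            for q,x,e in D:
                T=fk(q,p[:7],sg);r+=list(T[:3,3]-x)
                Rm=Ro.from_euler('xyz',e).as_matrix();Q=T[:3,:3]@Ro.from_euler('z',p[7]).as_matrix()
                r+=list(500*(Ro.from_matrix(Q.T@Rm).as_rotvec()))
            r+=list(.01*p[[2,4,6]]);return r
        for g in(0,np.pi/2,-np.pi/2,np.pi):
            s=least_squares(res,[330,430,0,430,0,250,0,g]);out.append((s.cost,sg,s.x))
    return min(out,key=lambda o:o[0])
E
python3 - <<'E'
from kin import *
s=ctrl.read_state();print(s['eef_pos'],s['tool_rot'],s['qpos'].round(4),s['width'])
D.append((list(s['qpos']),list(s['eef_pos']),list(s['tool_rot'])))
c,sg,p=fit(D);print(c,sg,p.round(3))
np.savez('kin.npz',sg=sg,p=p)
R=Ro.from_euler('xyz',s['tool_rot']).as_matrix();print(R.round(3))
# IK feasibility with margins
lo=np.array([-3.06,-.37,-1.25,.18,-1.1,.23,-2.94]);hi=np.array([3.06,2.12,1.32,2.47,4.24,1.98,2.94])
S=np.sqrt(.5)
for th in(45,50,57,62):
  for f in(-200,-230,-260,-290):
    a=np.deg2rad(th);n=np.array([-S*np.sin(a),-S*np.sin(a),np.cos(a)]);pd=np.array([S*np.cos(a),S*np.cos(a),np.sin(a)])
    Cu=690-75*np.cos(a)-3;C=np.array([S*(Cu-f),S*(Cu+f),75*np.sin(a)+3]);t=C+15.4*n
    z=-n;y=pd;x=np.cross(y,z);Rt=np.stack([x,y,z],1)
    def res(q):
        T=fk(q,p[:7],sg);Q=T[:3,:3]@Ro.from_euler('z',p[7]).as_matrix()
        return np.r_[T[:3,3]-t,300*Ro.from_matrix(Q.T@Rt).as_rotvec()]
    best=min((least_squares(res,np.clip(np.array(s['qpos'])+np.random.default_rng(k).normal(0,.3*(k>0),7),lo+.01,hi-.01),bounds=(lo,hi)) for k in range(6)),key=lambda r:r.cost)
    print(th,f,t.round(),round(best.cost,3),best.x.round(2))
E
```

```text
[569.5144959  216.67977076 213.52065972] [ 2.72991524e+00 -1.12283411e-03  2.35535452e+00] [-0.2303  0.4651 -0.1014  2.0157 -0.4488  0.3238  0.8742] 16.74222760219528
353.3171459196193 (-1, -1, -1, -1) [412.956 429.124   1.786 390.703 -60.628 319.293  -8.323   1.571]
[[-0.707  0.649  0.282]
 [ 0.708  0.647  0.283]
 [ 0.001  0.4   -0.916]]
45 -200 [582. 299.  67.] 0.0 [ 0.45  1.23 -0.88  1.89  2.67  0.33 -1.6 ]
45 -230 [603. 278.  67.] 3570.604 [ 0.01  0.9  -0.39  1.77 -1.1   0.23  1.74]
45 -260 [624. 257.  67.] 0.0 [ 0.59  1.34 -0.96  1.82  2.41  0.29 -1.17]
45 -290 [646. 236.  67.] 0.0 [ 0.66  1.4  -1.    1.79  2.26  0.29 -0.92]
50 -200 [585. 302.  70.] 0.0 [ 0.49  1.28 -0.91  1.9   2.89  0.37 -1.75]
50 -230 [606. 281.  70.] 4755.75 [ 0.19  0.98 -0.55  1.76 -1.1   0.23  1.89]
50 -260 [627. 260.  70.] 0.0 [ 0.63  1.4  -0.99  1.82  2.66  0.28 -1.34]
50 -290 [648. 238.  70.] 2971.167 [ 0.29  1.03 -0.59  1.71 -1.1   0.23  1.99]
57 -200 [589. 306.  74.] 0.0 [ 0.67  1.58 -1.09  1.93  2.92  0.47 -1.42]
57 -230 [610. 285.  74.] 0.0 [ 0.59  1.39 -0.97  1.87  3.14  0.36 -1.83]
57 -260 [632. 264.  74.] 0.0 [ 0.7   1.51 -1.05  1.82  2.93  0.3  -1.47]
57 -290 [653. 243.  74.] 0.0 [ 0.49  1.21 -0.81  1.78  3.61  0.27 -2.48]
62 -200 [593. 310.  76.] 0.0 [ 0.79  1.85 -1.2   1.93  2.92  0.49 -1.11]
62 -230 [614. 289.  76.] 0.0 [ 0.31  1.12 -0.64  1.92  3.66  0.58 -2.69]
62 -260 [635. 267.  76.] 5128.346 [ 0.61  1.35 -0.93  1.72 -1.1   0.23  2.43]
62 -290 [656. 246.  76.] 0.0 [ 0.84  1.77 -1.18  1.77  2.76  0.27 -0.99]
```

```bash
cat > kin2.py <<'E'
from h import *
from scipy.optimize import least_squares
import itertools
D=[([-1.37880917,0.62935983,0.03842176,1.51840604,-0.02699772,0.99629848,-0.02],[165.509,627.905,230.368],[-3.13964,0,2.88382]),
([-0.228,.555,.351,1.712,-.232,.915,.523],[584.26,-25.2,231.42],[3.14122,-.00125,1.8776]),
([-0.2303,0.4651,-0.1014,2.0157,-0.4488,0.3238,0.8742],[569.514,216.68,213.52],[2.729915,-.001123,2.355354])]
A='zyzyzyz'
# params: base yaw, tool yaw, z0, then per joint offsets
def fk(q,p,sg):
    T=np.eye(4)
    offs=[(0,0,p[2]),(p[3],0,p[4]),(p[5],p[11],0),(p[6],0,p[7]),(p[8],p[12],0),(p[9],0,p[10]),(0,0,0)]
    T[:3,:3]=Ro.from_euler('z',p[0]).as_matrix()
    for a,s,x,o in zip(A,sg,q,offs):
        M=np.eye(4);M[:3,:3]=Ro.from_euler(a,s*x).as_matrix();M[:3,3]=M[:3,:3]@np.array(o);T=T@M
    T[:3,:3]=T[:3,:3]@Ro.from_euler('z',p[1]).as_matrix()
    return T
def fit(D):
    out=[]
    for s in itertools.product((1,-1),(1,-1),(1,-1),(1,-1)):
      for flip in((1,1,1),(-1,-1,-1)):
        sg=(s[0],flip[0],s[1],flip[1],s[2],flip[2],s[3])
        def ori(p):
            r=[]
            for q,x,e in D:
                T=fk(q,np.r_[p,np.zeros(11)],sg);r+=list(Ro.from_matrix(T[:3,:3].T@Ro.from_euler('xyz',e).as_matrix()).as_rotvec())
            return r
        for g0 in np.arange(0,6.3,.79):
          for g1 in(0,1.57,3.14,4.71):
            o=least_squares(ori,[g0,g1])
            out.append((o.cost,sg,o.x))
    out.sort(key=lambda o:o[0]);return out
E
python3 - <<'E'
from kin2 import *
o=fit(D);seen=set()
for c in o[:200]:
    if c[1] not in seen: seen.add(c[1]);print(round(c[0],6),c[1],np.mod(c[2],2*np.pi).round(3))
    if len(seen)>3: break
c,sg,g=o[0]
def res(p):
    r=[]
    for q,x,e in D: r+=list(fk(q,np.r_[g,p],sg)[:3,3]-x)
    return np.r_[r,.02*(p-[400,0,420,0,0,400,0,0,280,0,0])]
s=least_squares(res,[400,0,420,0,0,400,0,0,280,0,0]);print(s.x.round(1),s.fun[:9].round(2))
np.savez('kin.npz',sg=sg,p=np.r_[g,s.x])
E
```

```text
0.0 (-1, 1, -1, 1, -1, 1, -1) [0.    1.571]
0.0 (-1, -1, -1, -1, -1, -1, -1) [3.142 4.712]
0.16623 (-1, 1, 1, 1, 1, 1, -1) [1.164 3.274]
0.16623 (-1, -1, 1, -1, 1, -1, -1) [4.306 0.132]
[ 4.120e+02  4.520e+01  4.898e+02 -4.000e-01 -1.400e+00  3.852e+02
  1.320e+01 -8.700e+00  3.316e+02 -1.380e+01 -1.420e+01] [-0.07 -0.2   0.06  0.27 -0.04 -0.05 -0.06 -0.02 -0.02]
```

```bash
cat > ik.py <<'E'
from kin2 import *
k=np.load('kin.npz');sg=tuple(k['sg']);p=k['p']
lo=np.array([-3.06,-.37,-1.25,.18,-1.1,.23,-2.94]);hi=np.array([3.06,2.12,1.32,2.47,4.24,1.98,2.94])
def ik(t,Rt,q0,n=6):
    def res(q):
        T=fk(q,p,sg);return np.r_[T[:3,3]-t,300*Ro.from_matrix(T[:3,:3].T@Rt).as_rotvec(),.5*(q-q0)]
    b=min((least_squares(res,np.clip(q0+np.random.default_rng(i).normal(0,.25*(i>0),7),lo+.02,hi-.02),bounds=(lo+.01,hi-.01)) for i in range(n)),key=lambda r:np.sum(r.fun[:6]**2))
    return np.sqrt(np.sum(b.fun[:6]**2)),b.x
E
python3 - <<'E'
from ik import *
q0=ctrl.read_state()['qpos']
def tool(e_az,t,s):  # tool z tilted by t outward(+) along azimuth; tool y = s*perp
    a=np.deg2rad(e_az);t=np.deg2rad(t);e=np.array([np.cos(a),np.sin(a),0]);z=e*np.sin(t)+np.array([0,0,-np.cos(t)])
    y=s*np.array([-np.sin(a),np.cos(a),0]);return np.stack([np.cross(y,z),y,z],1)
for s in(1,-1):
  for c in((505,133),(531,141)):
    for t in(35,45):
      Rt=tool(17.2,-t,s);g=np.array([*c,31.]);T=g+18.7*Rt[:,2]
      for ht in (0,80):
        e,q=ik(T+[0,0,ht],Rt,q0);print('A',s,c,t,ht,T.round(),round(e,1),q.round(2))
for s in(1,-1):
 for th,t in((45,0),(50,5),(50,10),(55,10),(55,15)):
  for f in(-230,-290):
    a=np.deg2rad(th);S=.7071;n=np.array([-S*np.sin(a),-S*np.sin(a),np.cos(a)])
    Cu=690-75*np.cos(a)-3;C=np.array([S*(Cu-f),S*(Cu+f),75*np.sin(a)+3])
    Rt=tool(45,t,s);T=C+31*n+18.7*Rt[:,2]
    e,q=ik(T,Rt,q0);print('B',s,th,t,f,T.round(),round(e,1),q.round(2))
E
```

```text
A 1 (505, 133) 35 0 [495. 130.  16.] 0.0 [-0.26  1.1  -0.09  1.35  0.07  1.31  1.51]
A 1 (505, 133) 35 80 [495. 130.  16.] 0.0 [-0.25  0.97 -0.1   1.39  0.06  1.4   1.5 ]
A 1 (505, 133) 45 0 [492. 129.  18.] 0.0 [-0.27  1.21 -0.08  1.15  0.06  1.57  1.52]
A 1 (505, 133) 45 80 [492. 129.  18.] 0.0 [-0.26  1.08 -0.1   1.21  0.06  1.64  1.51]
A 1 (531, 141) 35 0 [521. 138.  16.] 0.0 [-0.27  1.13 -0.08  1.24  0.06  1.38  1.52]
A 1 (531, 141) 35 80 [521. 138.  16.] 0.0 [-0.26  1.01 -0.1   1.28  0.06  1.47  1.51]
A 1 (531, 141) 45 0 [518. 137.  18.] 0.0 [-0.28  1.26 -0.07  1.03  0.05  1.65  1.53]
A 1 (531, 141) 45 80 [518. 137.  18.] 0.0 [-0.27  1.13 -0.09  1.08  0.06  1.71  1.52]
A -1 (505, 133) 35 0 [495. 130.  16.] 0.0 [-0.57  1.18  0.51  1.32 -0.42  1.38 -1.25]
A -1 (505, 133) 35 80 [495. 130.  16.] 0.0 [-0.58  1.06  0.54  1.36 -0.37  1.47 -1.25]
A -1 (505, 133) 45 0 [492. 129.  18.] 0.0 [-0.52  1.28  0.47  1.12 -0.36  1.62 -1.31]
A -1 (505, 133) 45 80 [492. 129.  18.] 0.0 [-0.54  1.16  0.51  1.18 -0.34  1.69 -1.29]
A -1 (531, 141) 35 0 [521. 138.  16.] 0.0 [-0.54  1.21  0.49  1.22 -0.
[... 1177 characters left out ...]
  59.] 0.0 [-0.64  0.97  0.47  1.45 -0.53  0.84 -0.77]
B -1 50 5 -230 [599. 273.  62.] 0.0 [-0.72  0.91  0.46  1.61 -0.64  0.69 -0.73]
B -1 50 5 -290 [641. 231.  62.] 0.0 [-0.62  0.94  0.45  1.53 -0.61  0.74 -0.68]
B -1 50 10 -230 [600. 275.  62.] 0.0 [-0.69  0.88  0.41  1.69 -0.74  0.57 -0.6 ]
B -1 50 10 -290 [642. 232.  62.] 0.0 [-0.58  0.9   0.4   1.61 -0.7   0.62 -0.57]
B -1 55 10 -230 [602. 277.  64.] 0.0 [-0.69  0.88  0.42  1.68 -0.73  0.58 -0.62]
B -1 55 10 -290 [645. 235.  64.] 0.0 [-0.58  0.9   0.4   1.6  -0.69  0.63 -0.58]
B -1 55 15 -230 [603. 278.  64.] 0.0 [-0.63  0.84  0.33  1.76 -0.85  0.46 -0.46]
B -1 55 15 -290 [646. 236.  64.] 0.0 [-0.53  0.87  0.33  1.68 -0.8   0.51 -0.44]
```

The wrist can't tilt far enough out with this grip: q6 is near its limit. I'll set the cover flat on free table at (505,133), regrip the handle with the tool tilted 45° inwards, and then lean it with a nearly vertical tool.

Call:
play_rows([
  [[-1.0,-1.4,0,-2.8,2.8,0,1],[-1.4,-1.7,0,-3.5,3.5,0,1],[-1.4,-1.8,0,-3.5,3.5,0,1],[-1.4,-1.8,0,-3.5,3.5,0,1],[-1.3,-1.7,0,-3.5,3.5,0,1],[0,0,-2.2,0,0,-3.5,1],[0,0,-2.2,0,0,-3.5,1],[0,0,-2.2,0,0,-3.5,1],[0,0,-2.2,0,0,-3.5,1],[0,0,-2.2,0,0,-3.5,1],[0,0,-2.2,0,0,-3.5,1],[0,0,-2.2,0,0,-3.5,1],[0,0,-2.2,0,0,-3.4,1],[0,0,-1,0,0,0,1],[0,0,-0.6,0,0,0,1],[0,0,0,0,0,0,1]],
])

```text
clock: 10.07
eef_pos: [506.1, 135.1, 22.4]
tool_rot: [3.141, 0.0, 1.872]
force: [0.1, -0.4, -1.6]
width: 16.9
gripper_force: 59.4
```

Call:
play_rows([
  [[0,0,-0.3,0,0,0,1],[0,0,-0.2,0,0,0,1],[0,0,-0.1,0,0,0,1],[0,0,0,0,0,0,1],[0,0,0,0,0,0,0.5],[0,0,0,0,0,0,0],[0,0,0,0,0,0,0],[0,0,1.5,0,0,0,0],[0,0,3,0,0,0,0],[0,0,4,0,0,4,0],[0,0,4,0,0,10,0],[0,0,0,0,0,10,0],[0,0,0,0,0,10,0],[0,0,0,0,0,10,0],[0,0,0,0,0,10,0],[0,0,0,0,0,10,0],[0,0,0,0,0,10,0],[0,0,0,0,0,10,0],[0,0,0,0,0,6,0],[0,0,0,0,0,0,0]],
])

```text
clock: 12.58
eef_pos: [505.9, 134.4, 142.2]
tool_rot: [-3.141, 0.001, -2.843]
force: [-0.8, -0.3, 0.3]
width: 85.7
gripper_force: 0.0
```

```bash
python3 - <<'E'
from h import *
s=ctrl.read_state();print(s['eef_pos'],s['tool_rot'],s['qpos'].round(3))
for n in('side','wrist'):
    im,d,K,R,t=cam(n);X=cloud(d,K,R,t).reshape(-1,3)
    m=(X[:,2]>36)&(X[:,2]<48)&(abs(X[:,0]-505)<80)&(abs(X[:,1]-133)<80)
    Q=X[m]
    if len(Q)>5: print(n,len(Q),np.median(Q,0).round(1),cv2.minAreaRect(Q[:,:2].astype(np.float32)))
E
```

```text
[505.864252   134.39306143 142.15377897] [-3.14106083e+00  7.55638799e-04 -2.84258008e+00] [-0.233  0.576 -0.119  1.956  0.113  0.615  1.445]
side 47 [502.  139.2  41.9] ((502.5086364746094, 136.4557647705078), (13.940435409545898, 46.81673812866211), 18.49634552001953)
wrist 967 [504.6 134.4  41.4] ((505.5390930175781, 134.4546356201172), (18.3076171875, 45.49357604980469), 17.10280990600586)
```

Call:
play_rows([
  [[0.55,0.17,-0.8,-1.47,4.78,0,0],[0.55,0.17,-0.8,-2.94,9.56,0,0],[0.55,0.17,-0.8,-2.94,9.56,0,0],[0.55,0.17,-0.8,-2.94,9.56,0,0],[0.55,0.17,-0.8,-2.94,9.56,0,0],[0,0,-1.5,0,0,0,0],[0,0,-1.5,0,0,0,0],[0,0,-1.2,0,0,0,0],[0,0,0,0,0,0,0]],
])

```text
clock: 13.8
eef_pos: [533.0, 143.2, 60.4]
tool_rot: [3.14, -0.784, -2.84]
force: [-0.7, 0.0, 0.8]
width: 85.0
gripper_force: 0.0
```

```bash
python3 - <<'E'
from h import *
s=ctrl.read_state();print(s['eef_pos'],s['tool_rot'],s['qpos'].round(3))
R=Ro.from_euler('xyz',s['tool_rot']).as_matrix();print(R.round(3))
T=np.array([505.5,134.5,30])+18.7*R[:,2];print(T, T-s['eef_pos'])
E
```

```text
[533.01344236 143.18136227  60.39853836] [ 3.13965944 -0.78444289 -2.8403287 ] [-0.264  1.158 -0.102  1.135  0.062  1.637  1.506]
[[-0.676 -0.295 -0.675]
 [-0.21   0.955 -0.208]
 [ 0.706  0.001 -0.708]]
[492.87399829 130.61468347  16.76450242] [-40.13944407 -12.5666788  -43.63403595]
```

Call:
play_rows([
  [[-1,-0.3,-1.1,0,0,0,0],[-1.5,-0.5,-1.6,0,0,0,0],[-1,-0.3,-1.1,0,0,0,0.2],[-0.5,-0.15,-0.5,0,0,0,0.3],[0,0,0,0,0,0,0.5],[0,0,0,0,0,0,1],[0,0,0,0,0,0,1],[0,0,0,0,0,0,1],[0,0,0,0,0,0,1]],
])

```text
clock: 14.92
eef_pos: [494.0, 131.1, 17.4]
tool_rot: [3.139, -0.784, -2.84]
force: [1.6, 1.1, 6.2]
width: 44.9
gripper_force: 62.7
```

Call:
play_rows([
  [[0,0,2,0,0,0,1],[0,0,3.5,0,0,0,1],[0,0,3.5,0,0,0,1],[0,0,3,0,0,0,1],[0,0,0,2.55,-8.29,0,1],[0,0,0,2.55,-8.29,0,1],[0,0,0,2.55,-8.29,0,1],[0,0,0,2.55,-8.29,0,1],[0,0,0,2.55,-8.29,0,1],[0,0,0,2.55,-8.29,0,1],[1.25,1.36,0,0,0,3.5,1],[1.25,1.36,0,0,0,3.5,1],[1.25,1.36,0,0,0,3.5,1],[1.25,1.36,0,0,0,3.5,1],[1.25,1.36,-0.9,0,0,3.5,1],[1.25,1.36,-0.9,0,0,3.5,1],[1.25,1.36,-0.9,0,0,3.5,1],[1.25,1.36,-0.9,0,0,3.5,1],[0,0,0,0,0,0,1]],
])

```text
clock: 17.3
eef_pos: [593.1, 240.2, 100.2]
tool_rot: [3.141, 0.122, -2.352]
force: [-0.9, -0.2, -2.4]
width: 45.2
gripper_force: 61.9
```

```bash
python3 - <<'E'
from h import *
s=ctrl.read_state();print(s['eef_pos'],s['tool_rot'],s['qpos'].round(3),s['width'])
R=Ro.from_euler('xyz',s['tool_rot']).as_matrix();print(R.round(3))
z=R[:,2];th=45+np.rad2deg(np.arcsin(z[0]*.7071+z[1]*.7071));print('theta',th)
a=np.deg2rad(th)
u=690-75*np.cos(a)-12*np.cos(a)-17.4*np.sin(a);zz=75*np.sin(a)-12*np.sin(a)+17.4*np.cos(a)
e=s['eef_pos'];print('target u,z',u,zz,'now u,f,z',(e[0]+e[1])*.7071,(e[1]-e[0])*.7071,e[2])
im,d,K,R,t=cam('side');X=cloud(d,K,R,t)
cv2.imwrite('pics/s2.png',cv2.resize(im[180:340,130:330,::-1],(700,560),interpolation=2))
E
```

```text
[593.13083933 240.17151443 100.16223604] [ 3.14125657  0.12221033 -2.35191262] [-0.237  0.74  -0.267  1.768  0.26   0.552  1.719] 45.18361943630957
[[-0.699 -0.71   0.086]
 [-0.705  0.704  0.087]
 [-0.122  0.    -0.993]]
theta 52.00192075458694
target u,z 622.7280037188417 60.35802772510994 now u,f,z 589.2280943469713 -249.57753863687543 100.16223604013302
```

View pics/s2.png

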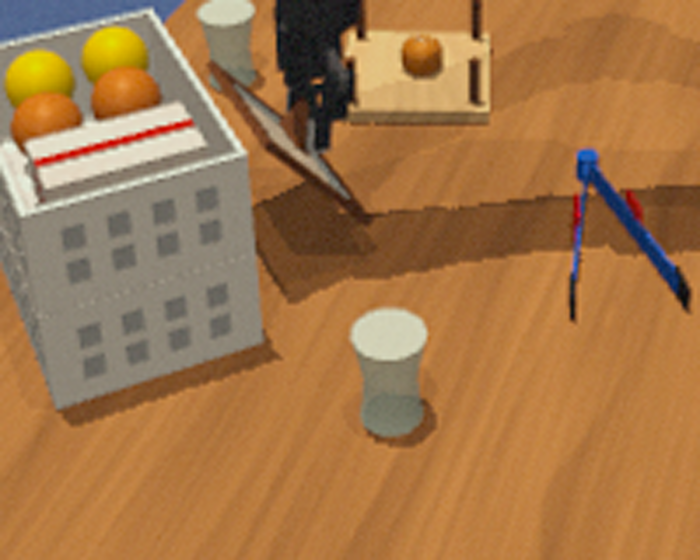

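The cover hangs at about 52° beside the baskets (panel centre in the crop at 290,140). Lowering it to just short of contact.

Call:
play_rows([
  [[0,0,-1,0,0,0,1],[0.5,0.5,-1.3,0,0,0,1],[0.6,0.6,-1,0,0,0,1],[0.6,0.6,-0.4,0,0,0,1],[0.4,0.4,0,0,0,0,1],[0,0,0,0,0,0,1]],
])

```text
clock: 18.1
eef_pos: [614.7, 261.4, 63.6]
tool_rot: [-3.141, 0.124, -2.352]
force: [0.3, -0.5, -3.1]
width: 44.7
gripper_force: 61.9
```

Call:
play_rows([
  [[0.1,0.1,-0.1,0,0,0,1],[0.1,0.1,-0.1,0,0,0,1],[0.1,0.1,0,0,0,0,1],[0,0,0,0,0,0,1]],
])

```text
clock: 18.6
eef_pos: [616.0, 262.1, 61.0]
tool_rot: [3.142, 0.119, -2.353]
force: [-3.6, -3.8, 1.0]
width: 45.1
gripper_force: 62.5
```

Call:
play_rows([
  [[0,0,-0.1,0,0,0,1],[0,0,0,0,0,0,1],[0,0,0,0,0,0,0.4],[0,0,0,0,0,0,0.2],[0,0,0,0,0,0,0],[0,0,0,0,0,0,0],[0,0,0,0,0,0,0],[-0.3,-0.3,0.8,0,0,0,0],[-0.7,-0.7,1.8,0,0,0,0],[-1.2,-1.2,3,0,0,0,0],[-1.5,-1.5,4,0,0,0,0],[-1.5,-1.5,4,0,0,0,0],[-1,-1,3,0,0,0,0]],
])

```text
clock: 20.23
eef_pos: [554.6, 200.5, 229.4]
tool_rot: [-3.139, 0.124, -2.353]
force: [0.8, -0.1, -1.0]
width: 85.3
gripper_force: 0.0
```

```bash
python3 - <<'E'
from h import *
s=ctrl.read_state();print(s['eef_pos'],s['tool_rot'],s['qpos'].round(3))
im,d,K,R,t=cam('side')
cv2.imwrite('pics/s3.png',cv2.resize(im[150:320,100:350,::-1],(750,510),interpolation=2))
for n in('side','scene'):
    im,d,K,R,t=cam(n);X=cloud(d,K,R,t).reshape(-1,3)
    u=(X[:,0]+X[:,1])*.7071;f=(X[:,1]-X[:,0])*.7071
    m=(X[:,2]>15)&(X[:,2]<115)&(u>580)&(u<683)&(abs(f+250)<72)
    A=np.polyfit(u[m],X[m][:,2],1);print(n,m.sum(),np.rad2deg(np.arctan(A[0])),X[m][:,2].min(),X[m][:,2].max(),u[m].min(),u[m].max())
E
```

```text
[554.61845839 200.46427453 229.44452626] [-3.13949876  0.12441149 -2.35257086] [-0.131  0.509 -0.349  1.797  0.184  0.752  1.803]
side 277 40.67699323386009 15.652453252291366 104.6171793282872 595.7435688926267 666.6647130499856
scene 700 46.592020394588666 15.005535006931268 114.97351391353777 591.176323420282 682.9020811997965
```

View pics/s3.png

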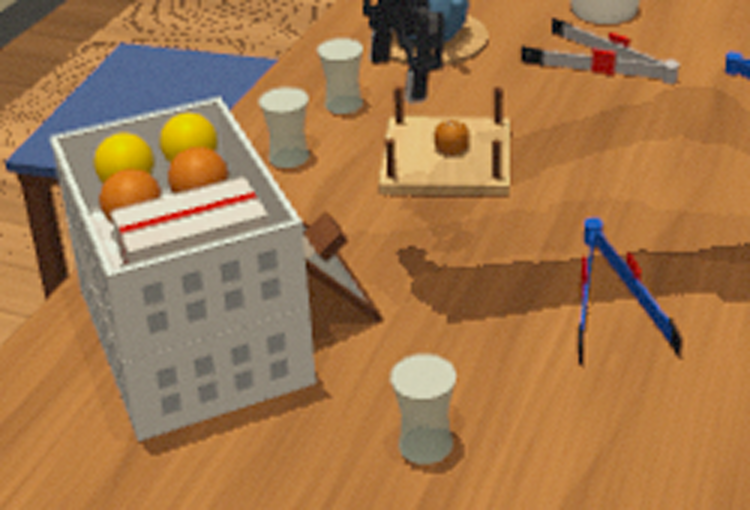

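The cover leans on the baskets by itself, handle outwards (crop 325,240); the bun is at crop (452,137), and the red tongs have their hinge at (670,72). Moving to the tongs.

Call:
play_rows([
  [[-0.3,-1.5,0,-5,5,0,0],[-0.6,-2.6,0,0,0,-2,0],[-0.65,-3.1,0,0,0,-3.4,0],[-0.65,-3.1,0,0,0,-3.4,0],[-0.65,-3.1,0,0,0,-3.4,0],[-0.65,-3.1,0,0,0,-3.4,0],[-0.65,-3.1,0,0,0,-3.4,0],[-0.65,-3.1,0,0,0,-3.4,0],[-0.65,-3.1,0,0,0,-3.4,0],[-0.65,-3.1,0,0,0,-3.4,0],[-0.65,-3.1,0,0,0,-3.4,0],[-0.65,-3.1,0,0,0,-3.4,0],[-0.65,-3.1,0,0,0,-3.4,0],[-0.65,-3.1,0,0,0,-3.4,0],[-0.65,-3.1,0,0,0,-3.4,0],[-0.65,-3.1,0,0,0,-3.4,0],[-0.65,-3.1,0,0,0,-3.4,0],[-0.65,-3.1,0,0,0,-3.4,0],[-0.2,-0.5,0,0,0,-1.4,0],[0,0,0,0,0,0,0]],
])

```text
clock: 22.88
eef_pos: [440.1, -339.4, 225.7]
tool_rot: [3.14, -0.002, 2.923]
force: [-0.4, 1.3, 0.0]
width: 85.7
gripper_force: 0.0
```

```bash
python3 - <<'E'
from h import *
s=ctrl.read_state();print(s['eef_pos'],s['tool_rot'],s['qpos'].round(3))
im,d,K,R,t=cam('wrist');P=cloud(d,K,R,t)
np.savez('w4.npz',im=im,d=d,K=K,R=R,t=t)
for o in('tongs','tongs_grip','tongs_tip'):
    for r in place_of(o,'wrist')[:3]: print(o,r['p'],np.round(r['pixel']),atz(K,R,t,r['pixel'],{'tongs':0,'tongs_grip':18,'tongs_tip':13}[o]).round(1))
H=cv2.cvtColor(im,cv2.COLOR_RGB2HSV)
m=((H[...,0]<8)|(H[...,0]>172))&(H[...,1]>170)&(H[...,2]>60)&(P[...,2]>28)&(P[...,2]<45)
k,l,st,ce=cv2.connectedComponentsWithStats(m.astype(np.uint8))
for i in range(1,k):
    if st[i,4]>30:
        Q=P[l==i];r=cv2.minAreaRect(Q[:,:2].astype(np.float32));print('red',st[i,4],ce[i].round(),Q.mean(0).round(1),r)
dk=(H[...,2]<50)&(P[...,2]>20)&(P[...,2]<32)&(d>0)
k,l,st,ce=cv2.connectedComponentsWithStats(dk.astype(np.uint8))
for i in range(1,k):
    if st[i,4]>30:
        Q=P[l==i];print('blk',st[i,4],ce[i].round(),Q.mean(0).round(1),cv2.minAreaRect(Q[:,:2].astype(np.float32)))
cv2.imwrite('pics/w4.png',im[...,::-1])
E
```

```text
[ 440.06692494 -339.39147139  225.7371141 ] [ 3.14019416e+00 -1.84328256e-03  2.92276657e+00] [ 0.618  0.5   -0.016  1.788  0.009  0.856  1.949]
tongs 0.86 [255.  90.] [ 352.8 -319.8    0. ]
tongs 0.61 [192.  30.] [ 272.1 -377.     0. ]
tongs_grip 0.17 [249.  90.] [ 352.  -326.6   18. ]
red 91 [274. 165.] [ 444.6 -315.1   35.6] ((446.7489318847656, -315.2289123535156), (4.768006801605225, 33.92506408691406), 89.09129333496094)
red 99 [230. 167.] [ 435.6 -369.    35.2] ((436.3880310058594, -369.43658447265625), (4.810943126678467, 33.12442398071289), 70.81294250488281)
blk 37 [438. 197.] [ 535.7 -113.9   26.6] ((535.5370483398438, -113.6576919555664), (2.609980583190918, 8.11855411529541), 44.777191162109375)
blk 42 [466. 271.] [659.4 -75.5  26.6] ((659.1632690429688, -75.30323791503906), (3.1249914169311523, 7.385447025299072), 24.05603790283203)
```

View pics/w4.png

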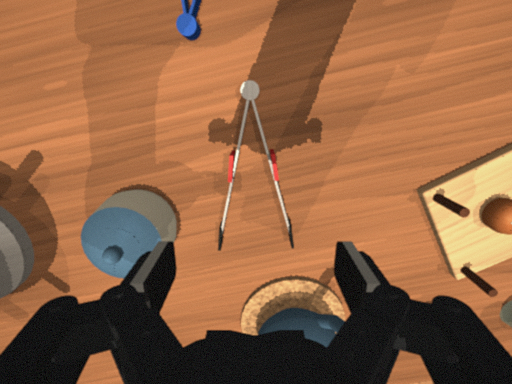

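Wrist view: hinge (249,90), plates (232,165) and (274,165), tips (220,240) and (291,240). The axis is about -10.5° and the grip midpoint (441.6,-342.3). Descending onto the plates.

Call:
play_rows([
  [[0.15,-0.3,-2,0,0,2,0],[0,0,-4,0,0,0,0],[0,0,-4,0,0,0,0],[0,0,-4,0,0,0,0],[0,0,-3.5,0,0,0,0],[0,0,-2.5,0,0,0,0],[0,0,-1.5,0,0,0,0],[0,0,-0.8,0,0,0,0],[0,0,-0.2,0,0,0,0.1],[0,0,0,0,0,0,0.2],[0,0,0,0,0,0,0.3],[0,0,0,0,0,0,0.38],[0,0,0,0,0,0,0.42],[0,0,0,0,0,0,0.42],[0,0,0,0,0,0,0.42]],
])

```text
clock: 24.95
eef_pos: [443.4, -343.8, 3.5]
tool_rot: [-3.141, 0.003, 2.958]
force: [-0.7, 1.8, 12.6]
width: 49.6
gripper_force: 10.6
```

Call:
play_rows([
  [[0,0,0.3,0,0,0,0.42],[0,0,0.7,0,0,0,0.42],[0,0,1.5,0,0,0,0.42],[0,0,3,0,0,0,0.42],[0,0,3,0,0,0,0.42],[0,0,2.5,0,0,0,0.42],[0,0,0,0,0,0,0.42]],
])

```text
clock: 25.82
eef_pos: [442.9, -344.4, 113.7]
tool_rot: [-3.14, 0.004, 2.957]
force: [-0.2, -0.2, -1.2]
width: 49.5
gripper_force: 6.2
```

```bash
python3 - <<'E'
from h import *
s=ctrl.read_state();print(s['eef_pos'],s['tool_rot'],s['qpos'].round(3),s['width'])
C={}
for n in('side','wrist','scene'):
    im,d,K,R,t=cam(n);np.savez(n+'5.npz',im=im,d=d,K=K,R=R,t=t);C[n]=im
    P=cloud(d,K,R,t);X=P.reshape(-1,3)
    # bun: z>24 on the board, near middle
    m=(X[:,2]>26)&(X[:,2]<60)&(np.hypot(X[:,0]-584,X[:,1]+27)<45)
    if m.sum()>10:
        Q=X[m];c,r=cv2.minEnclosingCircle(Q[:,:2].astype(np.float32));print(n,m.sum(),Q[:,:2].mean(0).round(1),Q[:,2].max().round(1),np.round(c,1),round(r,1))
        def f(p): return np.hypot(Q[e,0]-p[0],Q[e,1]-p[1])-23
        e=(Q[:,2]>28)&(Q[:,2]<40)
        from scipy.optimize import least_squares
        if e.sum()>20:
            o=least_squares(f,[584,-27],loss='soft_l1');print('  fit',o.x.round(1),e.sum(),np.abs(o.fun).mean().round(2))
w=C['wrist'];o=np.zeros((384,800,3),np.uint8);o[:,:512]=w[...,::-1];o[:288,512:]=cv2.resize(C['side'][100:280,210:390,::-1],(288,288),interpolation=2)
cv2.imwrite('pics/c5.png',o)
E
```

```text
[ 442.89294012 -344.39854021  113.74221646] [-3.13976862  0.00359809  2.95682663] [ 0.626  0.658 -0.023  1.879  0.026  0.6    1.972] 49.546088166956764
side 109 [570.4 -20.9] 58.2 [574.  -27.5] 23.4
  fit [574.7 -33.1] 31 1.97
scene 129 [582.9 -40.2] 60.0 [580.3 -25.7] 41.5
  fit [577.7 -29.8] 35 2.32
```

View pics/c5.png

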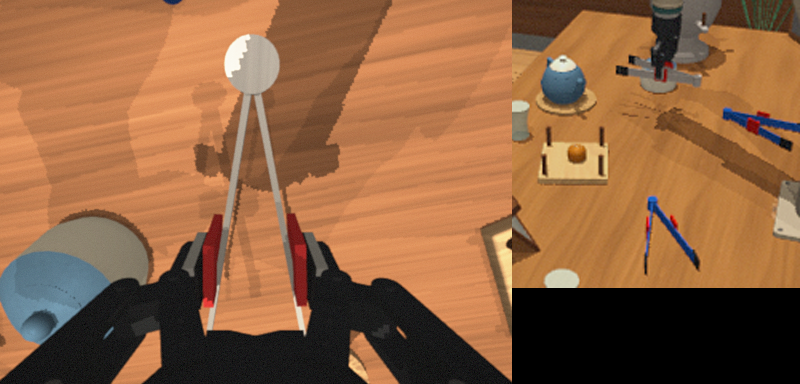

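```bash
python3 - <<'E'
from h import *
from scipy.optimize import least_squares
E=np.array([442.893,-344.399,113.742])
c=np.load('wrist5.npz');P=cloud(c['d'],c['K'],c['R'],c['t']);H=cv2.cvtColor(c['im'],cv2.COLOR_RGB2HSV)
Q=P[40:92,222:284].reshape(-1,3);Q=Q[Q[:,2]>100];z=np.median(Q[:,2]);Q=Q[abs(Q[:,2]-z)<4]
ce,r=cv2.minEnclosingCircle(Q[:,:2].astype(np.float32));print('hinge',np.round(ce,1),r,'z',z,Q[:,2].std())
v=E[:2]-ce;print('hinge->TCP',np.hypot(*v),np.rad2deg(np.arctan2(v[1],v[0])))
# red plate tops
X=P.reshape(-1,3);h=H.reshape(-1,3);m=((h[:,0]<8)|(h[:,0]>172))&(h[:,1]>150)&(abs(X[:,0]-443)<60)&(abs(X[:,1]+344)<60)
for s in(1,-1):
    q=X[m&(s*(X[:,1]+344)>0)];print('plate',len(q),q.mean(0).round(1),np.percentile(q[:,2],[2,50,98]).round(1))
# bun combined fit (revolved profile, only side band)
A=[]
for n in('side','scene'):
    c=np.load(n+'5.npz');X=cloud(c['d'],c['K'],c['R'],c['t']).reshape(-1,3)
    m=(X[:,2]>26)&(X[:,2]<56)&(np.hypot(X[:,0]-577,X[:,1]+30)<32);A.append(X[m])
    Z=X[m];top=Z[Z[:,2]>50];print(n,'top',len(top),top.mean(0).round(1))
W=np.vstack(A)
rad=lambda z:np.where(z<40,23,23*np.sqrt(np.clip(1-((z-40)/15.)**2,.02,1)))
o=least_squares(lambda p:np.hypot(W[:,0]-p[0],W[:,1]-p[1])-rad(W[:,2]),[577,-30],loss='soft_l1');print('bun',o.x.round(1),np.median(abs(o.fun)).round(2))
w=np.load('w4.npz');X=cloud(w['d'],w['K'],w['R'],w['t']);B=X[180:250,470:512].reshape(-1,3);B=B[(B[:,2]>28)&(B[:,2]<58)&(np.hypot(B[:,0]-577,B[:,1]+30)<40)]
o=least_squares(lambda p:np.hypot(B[:,0]-p[0],B[:,1]-p[1])-rad(B[:,2]),[577,-30],loss='soft_l1');print('bun w4',len(B),o.x.round(1),np.median(abs(o.fun)).round(2))
E
```

```text
hinge [ 350.3 -327.8] 11.047316551208496 z 133.59912402083685 0.6726469300572472
hinge->TCP 94.11688642922378 -10.157024151537788
plate 1223 [ 439.2 -321.8  138. ] [112.3 143.5 145.4]
plate 1247 [ 432.2 -363.4  138.3] [111.9 143.6 145.3]
side top 36 [572.6 -26.4  52.5]
scene top 31 [580.9 -37.2  52.7]
bun [576.8 -31.6] 2.64
bun w4 822 [577.4 -32.4] 0.62
```

Bun at (577.3,-32.2). The tongs are held level, with the axis at about -10.1° and the hinge 94 mm behind the TCP. Swinging over the stand, tongs along the stand's x.

Call:
play_rows([
  [[0.11,1,0,0,0,1,0.42],[0.25,2.1,0,0,0,2,0.42],[0.25,2.1,0,0,0,2.1,0.42],[0.25,2.1,0,0,0,2.1,0.42],[0.25,2.1,0,0,0,2.1,0.42],[0.25,2.1,0,0,0,2.1,0.42],[0.25,2.1,0,0,0,2.1,0.42],[0.25,2.1,0,0,0,2.1,0.42],[0.25,2.1,0,0,0,2.1,0.42],[0.25,2.1,0,0,0,2.1,0.42],[0.25,2.1,0,0,0,2.1,0.42],[0.25,2.1,0,0,0,2.1,0.42],[0.25,2.1,0,0,0,2,0.42],[0.2,2.1,0,0,0,1.3,0.42],[0,0,0,0,0,0,0.42],[0,0,0,0,0,0,0.42]],
])

```text
clock: 27.98
eef_pos: [474.6, -60.9, 111.3]
tool_rot: [-3.141, -0.001, -2.85]
force: [0.9, 0.4, -1.5]
width: 49.5
gripper_force: 6.2
```

```bash
python3 - <<'E'
from h import *
s=ctrl.read_state();E=np.array(s['eef_pos']);print(E,s['tool_rot'],s['qpos'].round(3),s['width'])
im,d,K,R,t=cam('wrist');P=cloud(d,K,R,t)
Q=P[30:100,215:290].reshape(-1,3);z=np.percentile(Q[:,2],97);Q=Q[abs(Q[:,2]-z)<4]
ce,r=cv2.minEnclosingCircle(Q[:,:2].astype(np.float32));print('hinge',np.round(ce,1),r,z)
v=E[:2]-ce;print(np.hypot(*v),np.rad2deg(np.arctan2(v[1],v[0])))
ims=[]
for n,w in(('side',(150,230,220,340)),('scene',(165,245,200,320))):
    im,d,K,R,t=cam(n);ims.append(cv2.resize(im[w[0]:w[1],w[2]:w[3],::-1],(450,300),interpolation=2)[:, :400])
    X=cloud(d,K,R,t).reshape(-1,3);H=cv2.cvtColor(im,cv2.COLOR_RGB2HSV).reshape(-1,3)
    m=(X[:,2]>100)&(X[:,2]<145)&(np.hypot(X[:,0]-577,X[:,1]+32)<70);q=X[m&(H[:,2]<60)]
    a=np.deg2rad(17.15);uv=(q[:,:2]-[577.3,-32.2])@np.array([[np.cos(a),-np.sin(a)],[np.sin(a),np.cos(a)]])
    for sg in(1,-1):
        k=sg*uv[:,1]>0
        if k.sum(): print(n,sg,k.sum(),uv[k].mean(0).round(1),uv[k].min(0).round(1),uv[k].max(0).round(1),q[k][:,2].min().round(1),q[k][:,2].max().round(1))
cv2.imwrite('pics/c6.png',np.hstack(ims))
E
```

```text
[474.63520081 -60.89834469 111.33171328] [-3.14126644e+00 -1.03367357e-03 -2.84990912e+00] [ 0.132  0.583 -0.091  2.095  0.113  0.469  1.817] 49.48834493682638
hinge [387.  -88.3] 12.427884101867676 133.9029155991166
91.84936799804306 17.336420240292178
side 1 47 [-4.8 42.3] [-19.   31.5] [10.5 51.7] 112.9 136.2
side -1 28 [  1.8 -34.4] [ -5.6 -43.1] [ 10.1 -27.8] 112.0 136.7
scene 1 10 [ 3.1 40.5] [-1.4 35.1] [ 9.3 43.8] 118.0 133.9
scene -1 22 [ -1.6 -35.1] [-14.3 -43.6] [  8.5 -30.1] 117.2 137.4
```

View pics/c6.png

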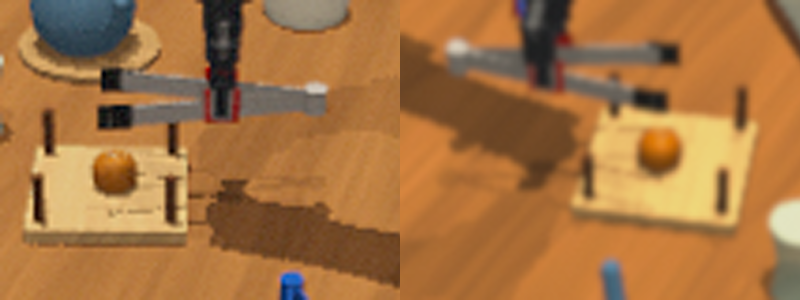

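The tips are centred along the bun and about 3 mm off to one side, with the pads well clear of the pegs (side crop tips at 115,80 and 115,117, bun 115,172). Correcting that and descending.

Call:
play_rows([
  [[0.3,-0.2,0,0,0,0,0.42],[0,0,-1.2,0,0,0,0.42],[0,0,-1.6,0,0,0,0.42],[0,0,-1.6,0,0,0,0.42],[0,0,-1.6,0,0,0,0.42],[0,0,-1.4,0,0,0,0.42],[0,0,-0.8,0,0,0,0.42],[0,0,0,0,0,0,0.42]],
])

```text
clock: 29.12
eef_pos: [477.4, -62.3, 28.7]
tool_rot: [3.141, -0.002, -2.85]
force: [-0.2, -0.0, -1.5]
width: 49.8
gripper_force: 6.2
```

```bash
python3 - <<'E'
from h import *
s=ctrl.read_state();print(s['eef_pos'],s['force'].round(2),s['width'])
ims=[]
for n,w in(('side',(160,220,225,305)),('scene',(180,240,230,310))):
    im,d,K,R,t=cam(n);ims.append(cv2.resize(im[w[0]:w[1],w[2]:w[3],::-1],(400,300),interpolation=2))
    X=cloud(d,K,R,t).reshape(-1,3);H=cv2.cvtColor(im,cv2.COLOR_RGB2HSV).reshape(-1,3)
    m=(X[:,2]>22)&(X[:,2]<52)&(np.hypot(X[:,0]-577,X[:,1]+32)<52);q=X[m&(H[:,2]<60)]
    a=np.deg2rad(17.15);uv=(q[:,:2]-[577.3,-32.2])@np.array([[np.cos(a),-np.sin(a)],[np.sin(a),np.cos(a)]])
    for sg in(1,-1):
        k=sg*uv[:,1]>0
        if k.sum(): print(n,sg,k.sum(),uv[k].mean(0).round(1),q[k][:,2].min().round(1),q[k][:,2].max().round(1))
cv2.imwrite('pics/c7.png',np.hstack(ims))
E
```

```text
[477.38803744 -62.32069727  28.69881707] [-0.19 -0.03 -1.51] 49.78773952772294
side 1 48 [-2.9 40.8] 29.3 51.9
side -1 8 [  4.8 -34.5] 44.0 51.1
scene 1 5 [ 7.4 38.3] 41.7 51.3
scene -1 21 [  1.  -37.4] 36.2 51.8
```

View pics/c7.png

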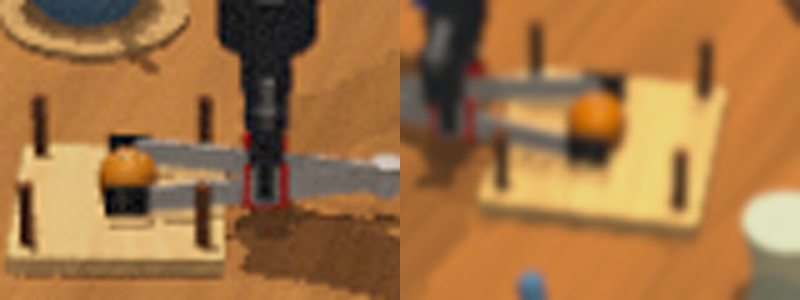

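The tips straddle the bun in both views. Closing on it.

Call:
play_rows([
  [[0,0,-0.2,0,0,0,0.45],[0,0,0,0,0,0,0.5],[0,0,0,0,0,0,0.54],[0,0,0,0,0,0,0.58],[0,0,0,0,0,0,0.65],[0,0,0,0,0,0,0.8],[0,0,0,0,0,0,1],[0,0,0,0,0,0,1],[0,0,0,0,0,0,1],[0,0,0,0,0,0,1]],
])

```text
clock: 30.48
eef_pos: [477.9, -62.3, 27.4]
tool_rot: [3.141, -0.001, -2.85]
force: [-0.7, -0.2, 2.5]
width: 35.4
gripper_force: 59.6
```

Call:
play_rows([
  [[0,0,0.5,0,0,0,1],[0,0,1,0,0,0,1],[0,0,1.5,0,0,0,1],[0,0,2,0,0,0,1],[0,0,2,0,0,0,1],[0,0,2,0,0,0,1],[0,0,2,0,0,0,1],[0,0,1.5,0,0,0,1],[0,0,1,0,0,0,1],[0,0,0.5,0,0,0,1],[0,0,0,0,0,0,1],[0,0,0,0,0,0,1],[0,0,0,0,0,0,1]],
])

```text
clock: 32.1
eef_pos: [477.4, -62.3, 166.8]
tool_rot: [3.141, -0.002, -2.85]
force: [-0.6, -0.1, -0.7]
width: 35.3
gripper_force: 59.9
```

```bash
python3 - <<'E'
from h import *
s=ctrl.read_state();print(s['eef_pos'],s['force'].round(2),s['width'],s['gripper_force'])
im,d,K,R,t=cam('side')
cv2.imwrite('pics/s8.png',cv2.resize(im[130:300,120:340,::-1],(720,556),interpolation=2))
E
```

```text
[477.44307231 -62.32297054 166.80625757] [-0.56 -0.15 -0.67] 35.33050960516702 59.91239011287689
```

View pics/s8.png

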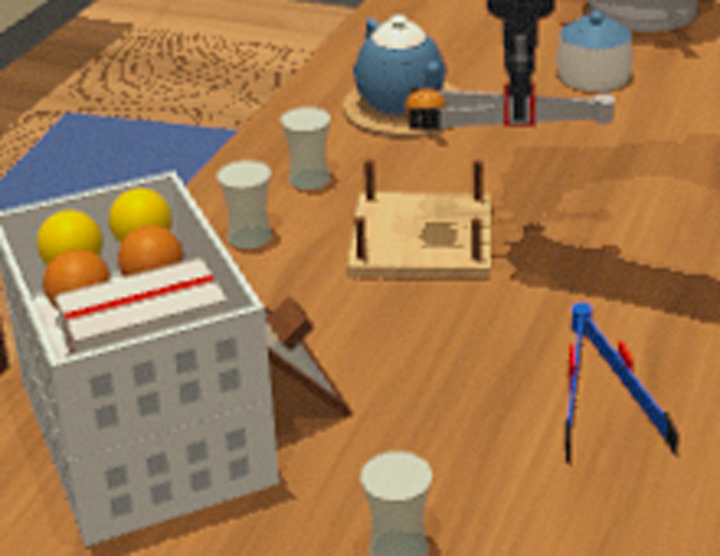

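The bun is held up in the tongs (425,105), and the cover still leans on the baskets (300,345). Handing in.

```bash
python3 -c "
from cell import workorder
print(workorder.finish_job())"
```

```text
the job is handed in; nothing more can be done
None
```

The job is handed in and the hand-in call gave no verdict: the last camera view shows the cover leaning on its own against the baskets, handle outwards, and the tongs holding the bun about 14 cm above the board, with the teapot, glasses and sugar bowl not moved.

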